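# Load-test the handheld's battery on the two-cradle tester

## Robot

A 6-joint arm with a two-finger parallel gripper is mounted at the origin on the work surface. World frame = base frame: x ahead of the robot, y to its left, z up, the work surface at z = 0. Lengths are in mm, angles in rad, forces in N, time in s.
With the tool pointing down it reaches from about 350 to 775 mm from the base axis. Payload 7.3 kg.
Tool frame: the origin (TCP) lies midway between the tips of the shut fingers; the grasp point (between the pads) lies 19 mm behind it (bot.grip_depth is the distance from the TCP to the grasp point, in mm); z points along the fingers, x is the direction in which the jaws open and shut, and the axes are right-handed (so a half turn about z gives the same grasp; the last joint's range is limited). The gripper opens to 92 mm and grips with 3 to 60 N. Pads are 19 mm wide; open, the fingers measure 130 mm over their backs; the gripper's body (75 mm by 190 mm) begins 47 mm behind the grasp point.
Start: joints at [-1.293, 0.342, 1.524, -0, 1.275, -0.146], TCP at [215.918, -478.565, 226.741] pointing down, gripper open.
Joint ranges: [-2.53, 2.53], [-0.77, 2.02], [0.04, 2.7], [-1, 4.14], [0.28, 2.66], [-3.11, 3.11]. Speed limits (rad/s): [2.57, 2.57, 3.14, 3.14, 3.14, 3.14].

## Interface

Orientations are given as [roll, pitch, yaw] about the fixed x, y, z axes, in that order (R = Rz(yaw) Ry(pitch) Rx(roll)).
In Python, from plant import bot gives the robot as it stands. The module is installed in compiled form; this text tells all that it offers.
- The arm moves only by the shell command python3 -m inch 'ROWS'. ROWS is JSON, a list that holds one entry, the list of rows, each a list of 7 numbers: the shift along the tool's x, y, z each as a share of 0.2 m, from -1 to 1, then the turn, a rotation vector about the tool's x, y, z each as a share of 45 degrees, from -1 to 1, then the closure, from -1 (fully open) to 1 (shut), so that 0 is half open. A call has exactly 10 rows; each row is the pose to reach, as a shift and turn from the pose commanded when the call began, along the tool's axes at that moment; what a row does not reach only later rows make up. A row lasts 1/8 s, in which the tool goes at most 62.5 mm and 10.7 degrees, less where a joint would pass 70% of its speed; a pose out of reach is approached as far as the arm can. A call with a number of a shift or a turn outside -1 to 1 is refused whole. A call with a gripper value outside its range is refused whole. The fingers move at their own pace and stop on an object; the grip force is fixed at half the most. Time passes only in rows, so rows that repeat a pose let the fingers close, or fill a call up. It gives the time, the measured TCP pose, the force and the opening at its end, in the units of the state.
- bot.get_obs(): the state, without advancing time (a new reading comes with each control period).
- bot.capture(name): name is "scene" or "top"; returns the picture (420x560x3 uint8, red, green, blue); there is no depth.
- bot.camera_params(name): a dict with "fx", "fy", "cx", "cy" (pixels), "k1" (the pictures are not rectified: a ray, as slopes to the right and down, at radius r is drawn at 1 + k1 r^2 times it, then the intrinsics apply), "R" (3x3) and "t" (3): a world point X has camera coordinates R X + t. Camera axes: x right, y down, z forward; pixel columns grow to the right and rows downward; lengths in mm; the calibration is good to about 2 mm. A picture is of the moment at which its call begins. camera_params takes no time and is no camera call.
- bot.close_job(): hands the job in, once; it reports no verdict.
The state is a dict: "time": time; "joint_positions": joint angles; "dq": joint speeds; "tau": joint torques, N m; "tool_pos": TCP position; "tcp_rot": TCP orientation; "contact_force": force on the tool from outside, world axes, zero at the start; "moment": the same for the moment, N m; "grip_width": finger opening in mm.
Only numpy, scipy, OpenCV 4.12 (cv2) and the standard library are available. Lean on these libraries where they do the work, as an engineer would, in place of code of your own. Each camera call takes 0.05 s, during which the arm holds its last target.

## Task

Load-test the battery of the handheld transceiver: it stands in one of the two cradles of the grey battery tester, so go to the spring-return load dial on that cradle's side, turn it clockwise past the first two clicks to the third, and keep it there against its spring so that the meter can be read. The job ends with the robot still holding the dial steady at the third click; never let the dial go on to the fourth, which would overload the battery. Leave the other cradle's dial, the radio, the bare battery pack and the other things on the bench as they are.

Things in the scene. Friction and masses are not known exactly. Their poses are not given: they have to be found in the camera images.
- tester: Fixed battery tester: grey, 270 x 330 mm (x, y), level panel 58 mm above the bench. Origin: centre of its underside; x away from the operator, y to his left, z up. Dials in the two front corners at (-85, +-115) mm, a cradle behind each at (65, +-100) mm, 49 x 73 x 30 mm outside; between the cradles red resistor tubes 36 mm high; between the dials two meters 6 mm high, 60 mm from the dials' axes.
- cradle_left (a point): Centre of the inner floor of the left cradle (y = +100 mm in the tester's frame), 63 mm above the bench. It belongs to the left dial.
- cradle_right (a point): Centre of the inner floor of the right cradle (y = -100 mm in the tester's frame), 63 mm above the bench. It belongs to the right dial.
- dial_left_grip (a point): Left load dial: on its vertical axis, 25 mm above the panel. Black bar knob: upright bar 52 mm long, centred on the axis, 12 mm wide (8.5 mm over the last 8 mm at its pointing end), from a 42 mm round base disc (top 3.5 mm above the panel) up to 30.5 mm above the panel. x runs along the bar to the pointing end with the white line; at rest it lies 45 degrees from the tester's x towards its y.
- dial_right_grip (a point): Right load dial: the same knob, the same point on it and the same rest direction (45 degrees from the tester's x towards its +y, ahead and to the operator's left). Like the left one it turns with the whole bar about the vertical axis through this point; nothing stands on the panel within 60 mm of that axis.
- dial_left (a joint): Angle of the left dial, rad: 0 at rest, growing clockwise seen from above. Clicks at 0.393, 0.785, 1.178 (the third) and 1.571 (the fourth), every 22.5 degrees, marked on the panel by a line and 1, 2, 3 or 4 dots; the crest between third and fourth lies at 1.374, end stop at 1.62. No click holds it: let go anywhere, it springs back to 0.
- dial_right (a joint): Angle of the right dial, rad: same direction, clicks and spring as the left one. Return torque of both: about 0.05 N m at rest, rising to 0.11 N m at the third click; climbing from a click to the next crest takes up to 0.04 N m more, and beyond a crest as much less.
- radio: The handheld transceiver, loose, upright in one of the two cradles with 2 mm play: black, 34 x 58 mm (x, y), 130 mm high, with a knob and a short antenna connector on top (145 mm in all, its top 208 mm above the bench). The taller of the two things in the cradles. Origin: centre of its foot; z up.
- pack: A bare battery pack, loose, standing in the other cradle: black, the same 34 x 58 mm foot, only 72 mm high. Origin: the centre of its foot; z up.
- swr_meter: Bystander: steel SWR meter, a loose block 75 x 120 x 84 mm (x, y, z), standing on the bench beside the tester. Origin: the centre of its underside.
- antenna: Bystander: rubber duck antenna stub, loose, 118 mm long and 13 mm thick, lying on the bench between the robot and the tester. Origin: the middle of its underside; x along it.

How it is judged:
By the outcome, as a careful person would: the job done as asked, in the order asked, and still so for the second after the job is handed in, while the arm keeps its last pose, push and grip.
It also fails if it takes over 32 s, if anything falls off the work surface, if the arm or the gripper's body presses on something with over 40 N, if the wrist force passes 120 N, or if a joint passes its speed limit or range.

## Working session

There is one attempt and no reset: what is moved stays moved. The work goes in short steps, Python scripts to look and compute and a shell command to move; the robot and the scene stay as the last step left them, time stands still between calls to the robot, and variables do not carry over. Pictures are saved under pics/ and viewed, and the job is handed in when it is done.

```bash
mkdir -p pics
python3 - <<'E'
from plant import bot
import cv2,numpy as np
o=bot.get_obs()
for k,v in o.items(): print(k,np.round(v,3))
for n in("scene","top"):
    im=bot.capture(n); cv2.imwrite(f"pics/{n}0.png",im[:,:,::-1])
    print(n,{k:np.round(v,4).tolist() for k,v in bot.camera_params(n).items()})
E
```

```text
time 0.0
joint_positions [-1.293  0.343  1.525 -0.     1.275 -0.146]
dq [-0.003  0.    -0.     0.     0.     0.   ]
tau [ 1.0000e-03 -4.3123e+01 -2.4422e+01  7.2000e-02  5.6000e-02 -0.0000e+00]
tool_pos [ 215.775 -478.14   226.039]
tcp_rot [-3.141e+00  2.000e-03 -1.147e+00]
contact_force [0.802 0.065 0.273]
moment [-0.009  0.049 -0.017]
grip_width 91.802
scene {'fx': 482.7431, 'fy': 482.7431, 'cx': 279.5343, 'cy': 214.9936, 'k1': -0.1087, 'R': [[0.7802, 0.6254, 0.0162], [0.3635, -0.4321, -0.8253], [-0.5091, 0.6498, -0.5644]], 't': [-513.3068, -93.1033, 1283.3891]}
top {'fx': 503.1647, 'fy': 503.1647, 'cx': 279.7667, 'cy': 206.106, 'k1': 0.044, 'R': [[0.0712, -0.9975, 0.0037], [-0.9716, -0.0702, -0.226], [0.2257, 0.0125, -0.9741]], 't': [88.2253, 601.0426, 975.8101]}
```

View pics/scene0.png

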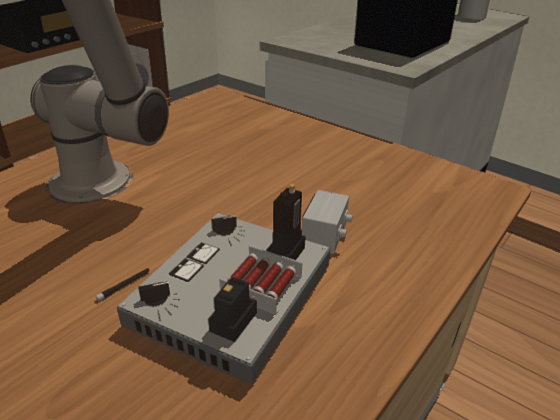

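View pics/top0.png

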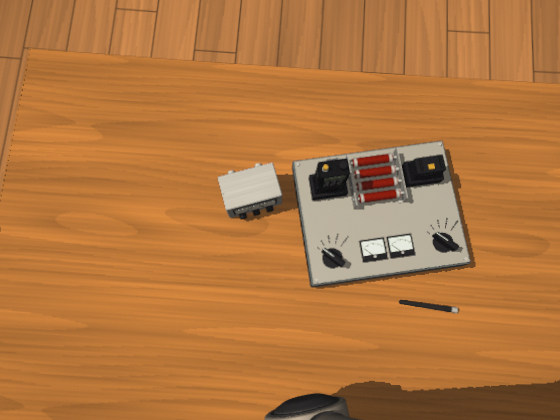

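The taller thing, the radio, is at top px (328,175). That is image left, which is world +y, so the left cradle. The left dial is near (333,258). In the scene view it is at (223,225), with the radio at (288,220). I'll zoom in and measure next.

```bash
cat > h.py <<'E'
import numpy as np,cv2
from plant import bot
def P(n):
    p=bot.camera_params(n);K=np.array([[p['fx'],0,p['cx']],[0,p['fy'],p['cy']],[0,0,1.]]);return K,np.array([p['k1'],0,0,0,0.]),np.array(p['R']),np.array(p['t'])
def ray(n,uv):
    K,d,R,t=P(n);s=cv2.undistortPoints(np.array(uv,float).reshape(-1,1,2),K,d).reshape(-1,2)
    return -R.T@t,np.c_[s,np.ones(len(s))]@R
def plane(n,uv,z):
    c,r=ray(n,uv);return c+r*((z-c[2])/r[:,2])[:,None]
def proj(n,X):
    K,d,R,t=P(n);return cv2.projectPoints(np.array(X,float).reshape(-1,1,3),cv2.Rodrigues(R)[0],t,K,d)[0].reshape(-1,2)
def tri(a,b):
    c1,r1=ray('top',[a]);c2,r2=ray('scene',[b]);r1=r1[0]/np.linalg.norm(r1);r2=r2[0]/np.linalg.norm(r2)
    s=np.linalg.lstsq(np.c_[r1,-r2],c2-c1,rcond=None)[0];p,q=c1+s[0]*r1,c2+s[1]*r2;return (p+q)/2,np.linalg.norm(p-q)
E
python3 - <<'E'
import cv2,numpy as np
t=cv2.imread('pics/top0.png');s=cv2.imread('pics/scene0.png')
cv2.imwrite('pics/a1.png',cv2.resize(t[225:295,290:375],None,fx=8,fy=8,interpolation=2))
cv2.imwrite('pics/a2.png',cv2.resize(s[200:260,185:265],None,fx=9,fy=9,interpolation=2))
cv2.imwrite('pics/a3.png',cv2.resize(t[130:300,280:480],None,fx=4,fy=3.5,interpolation=2)[:, :])
E
```

```text
(no output)
```

View pics/a1.png

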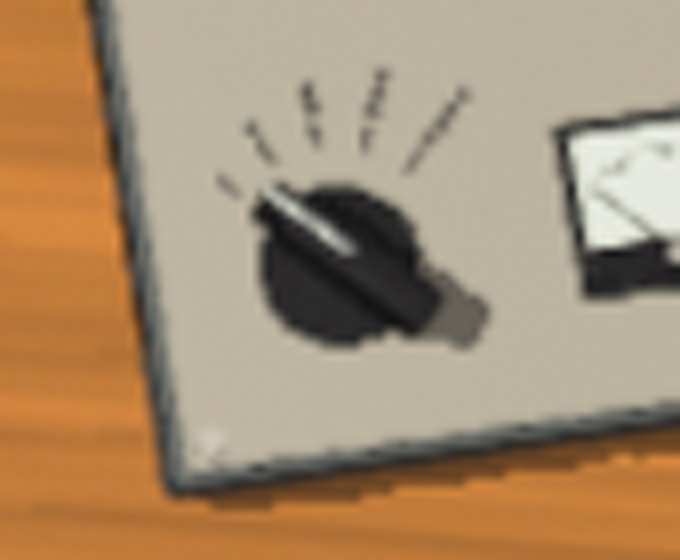

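View pics/a2.png

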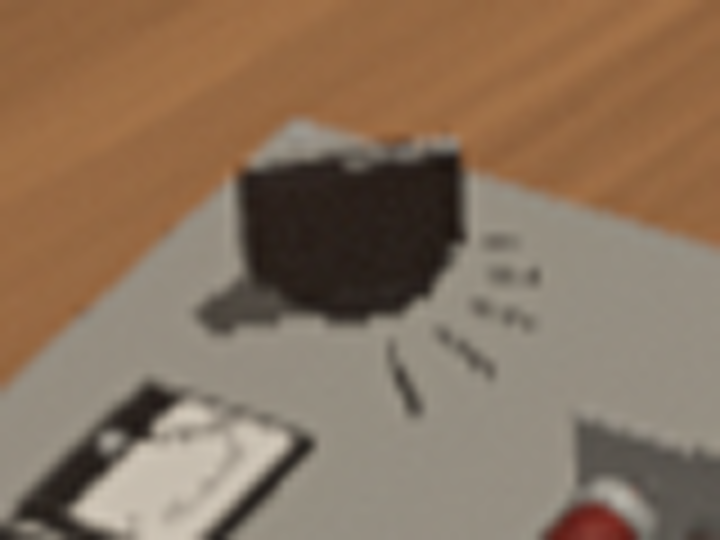

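View pics/a3.png

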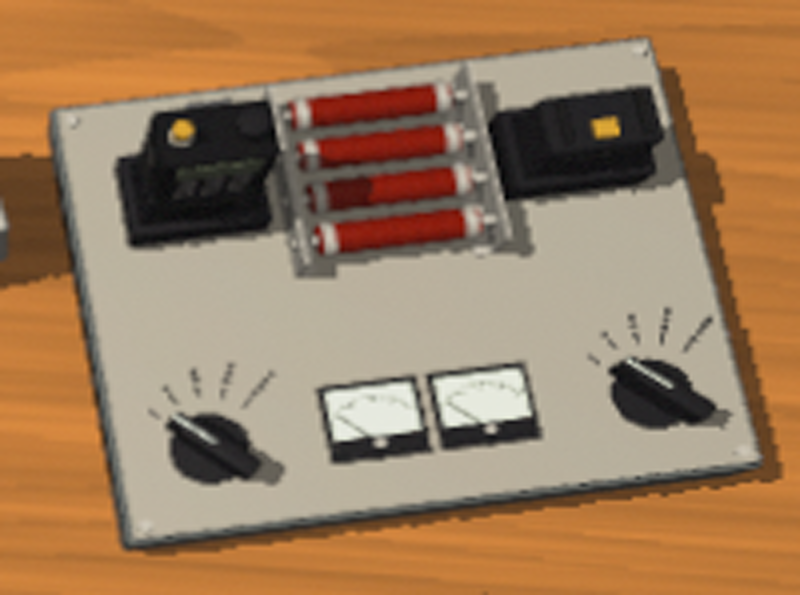

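Run:
```python
from h import *
t=cv2.imread('pics/top0.png');s=cv2.imread('pics/scene0.png')
for n,im in(('top',t),('scene',s)):
    K,d,R,tt=P(n);print(n,'cam',-R.T@tt)
    hsv=cv2.cvtColor(im,cv2.COLOR_BGR2HSV)
    m=((hsv[...,1]<60)&(hsv[...,2]>110)).astype(np.uint8)
    m=cv2.morphologyEx(m,cv2.MORPH_CLOSE,np.ones((3,3)))
    cs=sorted(cv2.findContours(m,0,1)[0],key=cv2.contourArea)[::-1]
    for c in cs[:6]:
        x,y,w,h=cv2.boundingRect(c)
        print(x,y,w,h,cv2.contourArea(c))
    c=[c for c in cs if cv2.contourArea(c)>3000 and x>=0 and (cv2.boundingRect(c)[2]>120) and cv2.boundingRect(c)[1]>100][0]
    X=plane(n,c.reshape(-1,2),58.)[:,:2].astype(np.float32)
    hull=cv2.convexHull(X);print(n,cv2.minAreaRect(hull),cv2.boxPoints(cv2.minAreaRect(hull)).round(1).tolist())
    v=im.copy();cv2.drawContours(v,[c],-1,(255,0,255),1);cv2.imwrite(f'pics/m_{n}.png',v)
```

```text
top cam [ 357.48306103  117.95923062 1086.06291192]
293 141 178 144 17543.5
218 163 64 47 1923.0
266 408 68 12 105.0
452 307 6 6 21.5
261 204 1 1 0.0
253 206 1 1 0.0
top ((602.1488647460938, -76.50802612304688), (264.0353088378906, 325.5715026855469), 12.391273498535156) [[438.29998779296875, 54.20000076293945], [508.1000061035156, -263.79998779296875], [766.0, -207.1999969482422], [696.2000122070312, 110.80000305175781]]
scene cam [1087.71870881 -553.15752642  655.83865292]
161 0 399 178 23664.5
119 220 154 122 7184.5
0 48 93 76 2435.0
219 240 110 123 2171.5
303 190 49 44 1053.5
93 161 36 34 440.5
scene ((557.1007690429688, -86.11582946777344), (172.3050994873047, 322.2511901855469), 12.398551940917969) [[438.3999938964844, 52.79999923706055], [507.6000061035156, -262.0], [675.7999877929688, -225.0], [606.5999755859375, 89.69999694824219]]
```

Run:
```python
from h import *
a=np.radians(12.39);c=np.array([602.1,-76.5])
Rz=lambda a:np.array([[np.cos(a),-np.sin(a)],[np.sin(a),np.cos(a)]])
D=c+Rz(a)@[-85,115];print('dial',D)
b=a+np.pi/4
pts=[np.r_[D+Rz(b)@p,88.5] for p in([26,4.25],[26,-4.25],[-26,6],[-26,-6])]
for n,(x0,y0,x1,y1,f) in(('top',(290,225,375,295,8)),('scene',(185,200,265,260,9))):
    im=cv2.imread(f'pics/{n}0.png');v=cv2.resize(im[y0:y1,x0:x1],None,fx=f,fy=f,interpolation=2)
    for p in proj(n,pts):cv2.circle(v,tuple(int(q) for q in (p-[x0,y0]+.5)*f),4,(0,0,255),1)
    cir=[np.r_[D+21*np.array([np.cos(q),np.sin(q)]),61.5] for q in np.linspace(0,6.28,40)]
    for p in proj(n,cir):cv2.circle(v,tuple(int(q) for q in (p-[x0,y0]+.5)*f),2,(0,255,0),-1)
    print(n,proj(n,[np.r_[D,88.5]]))
    cv2.imwrite(f'pics/o_{n}.png',v)
```

```text
dial [494.40471276  17.58360701]
top [[333.19084979 256.12069292]]
scene [[223.64155695 217.88873072]]
```

View pics/o_top.png

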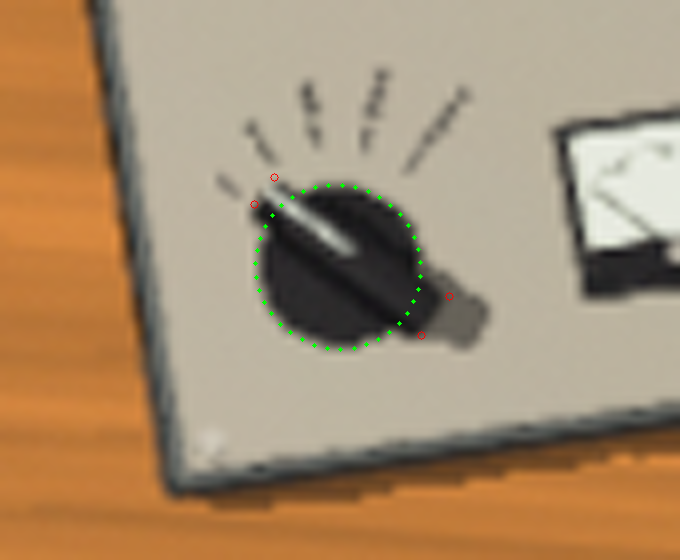

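View pics/o_scene.png

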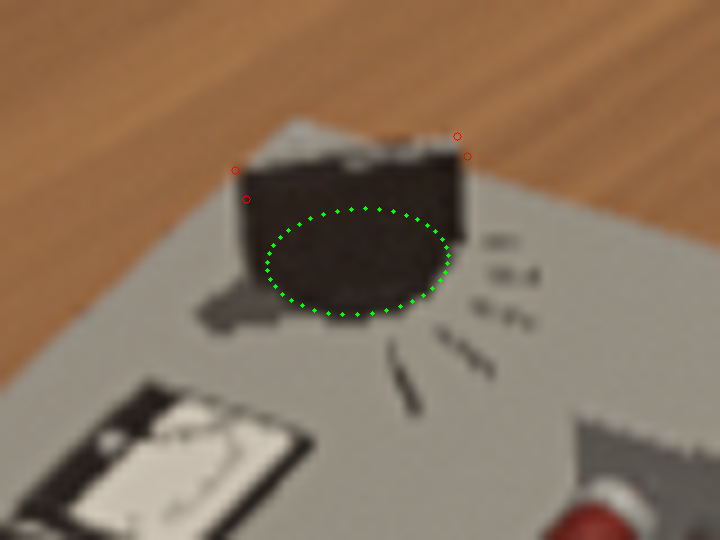

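Run:
```python
import cv2,numpy as np
t=cv2.imread('pics/top0.png');s=cv2.imread('pics/scene0.png')
f=lambda im,g:(255*np.clip(im/255.*1.0,0,1)**g).astype(np.uint8)
a=cv2.resize(f(t[240:280,312:358],.45),None,fx=8,fy=8,interpolation=0)
b=cv2.resize(f(s[208:242,203:245],.45),None,fx=9,fy=9,interpolation=0)
h=max(a.shape[0],b.shape[0]);p=lambda x:cv2.copyMakeBorder(x,0,h-x.shape[0],0,10,0)
cv2.imwrite('pics/z.png',np.hstack([p(a),p(b)]));print(a.shape,b.shape)
```

```text
(320, 368, 3) (306, 378, 3)
```

View pics/z.png

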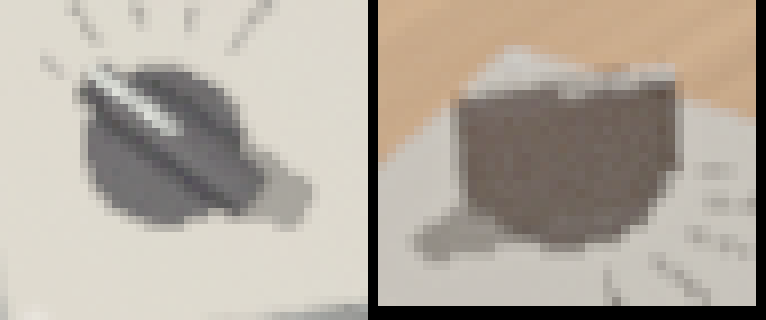

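Run:
```python
from h import *
print(tri((345.,262.5),(211.9,218.9)))
print(tri((325.,247.8),(236,218)))
for uv in [(345,262.5),(342,266.5),(322,251.2),(325,247.8)]: print(plane('top',[uv],88.5))
```

```text
(array([483.16010607,  -5.41940781,  93.13813182]), np.float64(0.9094051755777967))
(array([511.01814716,  35.27155734,  86.11500113]), np.float64(2.2707917838335954))
[[483.43909583  -6.33306339  88.5       ]]
[[475.10008503  -0.74085902  88.5       ]]
[[502.6133799   40.27563625  88.5       ]]
[[509.86019969  34.65707547  88.5       ]]
```

```bash
python3 -m inch '[[[-0.1,-0.14,0,0,0,-0.1,0],[-0.2,-0.28,0,0,0,-0.2,0],[-0.3,-0.42,0,0,0,-0.3,0],[-0.4,-0.56,0,0,0,-0.4,0],[-0.5,-0.7,0,0,0,-0.5,0],[-0.6,-0.84,0,0,0,-0.6,0],[-0.7,-0.96,0,0,0,-0.7,0],[-0.72,-0.98,0,0,0,-0.735,0],[-0.72,-0.98,0,0,0,-0.735,0],[-0.72,-0.98,0,0,0,-0.735,0]]]'
cat >> h.py <<'E'
from scipy.spatial.transform import Rotation as Ro
def st(): 
    o=bot.get_obs();p=np.array(o['tool_pos']);R=Ro.from_euler('xyz',o['tcp_rot']).as_matrix()
    print('t',o['time'],'p',p.round(1),'rpy deg',np.degrees(o['tcp_rot']).round(2),'F',np.round(o['contact_force'],1),'M',np.round(o['moment'],3),'w',round(float(o['grip_width']),1),'q',np.round(o['joint_positions'],3))
    return p,R
E
python3 -c "
from h import *
p,R=st();print((R.T@(np.array([494.4,17.6,170])-p)/200).round(3))"
```

```text
time: 1.35
tool_pos: [335.0, -267.5, 226.6]
tcp_rot: [3.141, -0.0, -0.571]
contact_force: [0.3, -0.2, -0.3]
grip_width: 46.1
t 1.35 p [ 335.  -267.5  226.6] rpy deg [179.98  -0.   -32.74] F [ 0.3 -0.2 -0.3] M [-0.008 -0.053  0.017] w 46.1 q [-0.853  0.165  1.767 -0.     1.21  -0.281]
[-0.101 -1.63   0.283]
```

```bash
python3 -m inch '[[[0,-0.2,0,0,0,0,0],[-0.02,-0.4,0,0,0,0,0],[-0.04,-0.6,0,0,0,0,0],[-0.06,-0.8,0,0,0,0,0],[-0.06,-0.98,0,0,0,0,0],[-0.06,-0.98,0,0,0,0,0],[-0.06,-0.98,0,0,0,0,0],[-0.06,-0.98,0,0,0,0,0],[-0.06,-0.98,0,0,0,0,0],[-0.06,-0.98,0,0,0,0,0]]]'
python3 -c "
from h import *
p,R=st();print((R.T@(np.array([494.4,17.6,150])-p)/200).round(3))"
```

```text
time: 2.6
tool_pos: [430.8, -95.6, 226.7]
tcp_rot: [3.142, -0.0, -0.571]
contact_force: [0.3, 0.3, 0.1]
grip_width: 45.9
t 2.6 p [430.8 -95.6 226.7] rpy deg [ 1.80e+02 -1.00e-02 -3.27e+01] F [0.3 0.3 0.1] M [ 0.006 -0.006  0.005] w 45.9 q [-0.392  0.188  1.737 -0.     1.216  0.178]
[-0.038 -0.648  0.384]
```

```bash
python3 -m inch '[[[0,-0.15,0,0,0,0,0],[-0.02,-0.3,0,0,0,0,0],[-0.03,-0.45,0.05,0,0,0,0],[-0.038,-0.6,0.15,0,0,0,0],[-0.038,-0.648,0.25,0,0,0,0],[-0.038,-0.648,0.35,0,0,0,0],[-0.038,-0.648,0.4,0,0,0,0],[-0.038,-0.648,0.4,0,0,0,0],[-0.038,-0.648,0.4,0,0,0,0],[-0.038,-0.648,0.4,0,0,0,0]]]'
python3 - <<'E'
from h import *
p,R=st();print((R.T@(np.array([494.4,17.6,65.5])-p)/200).round(3))
t=bot.capture('top')[:,:,::-1];s=bot.capture('scene')[:,:,::-1]
cv2.imwrite('pics/b.png',np.hstack([cv2.resize(t[190:300,270:400],(390,330)),cv2.resize(s[140:260,170:300],(390,360))[:330]]))
E
```

```text
time: 3.85
tool_pos: [494.9, 17.8, 147.5]
tcp_rot: [-3.141, -0.001, -0.57]
contact_force: [0.8, 1.1, 0.8]
grip_width: 45.7
t 3.85 p [494.9  17.8 147.5] rpy deg [-1.7997e+02 -8.0000e-02 -3.2660e+01] F [0.8 1.1 0.8] M [-0.004 -0.038 -0.006] w 45.7 q [-0.119  0.369  1.723 -0.     1.048  0.451]
[-0.002  0.003  0.41 ]
```

View pics/b.png

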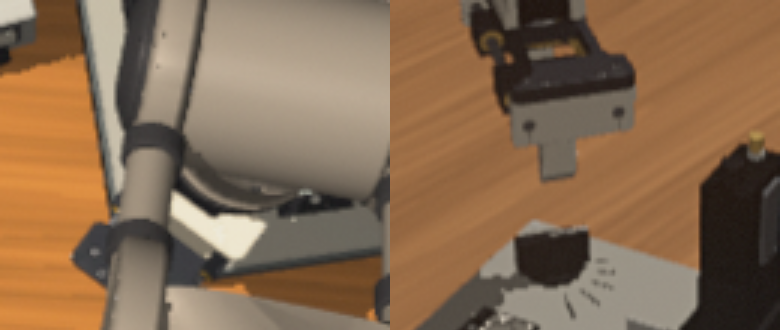

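The scene view shows the fingers at crop (558,150), centred right above the bar at (552,255). The arm blocks the top view. I'll descend in two stages while watching the force.

```bash
python3 -m inch '[[[0,0,0.06,0,0,0,0],[0,0,0.12,0,0,0,0],[0,0,0.18,0,0,0,0],[0,0,0.24,0,0,0,0],[0,0,0.29,0,0,0,0],[0,0,0.33,0,0,0,0],[0,0,0.37,0,0,0,0],[0,0,0.4,0,0,0,0],[0,0,0.4,0,0,0,0],[0,0,0.4,0,0,0,0]]]'
python3 - <<'E'
from h import *
p,R=st()
s=bot.capture('scene')[:,:,::-1]
cv2.imwrite('pics/c.png',cv2.resize(s[150:270,170:290],None,fx=5,fy=5,interpolation=2))
E
```

```text
time: 5.2
tool_pos: [494.7, 18.0, 66.9]
tcp_rot: [-3.141, -0.0, -0.57]
contact_force: [-0.3, -0.6, 0.4]
grip_width: 45.7
t 5.2 p [494.7  18.   66.9] rpy deg [-1.7999e+02 -3.0000e-02 -3.2640e+01] F [-0.3 -0.6  0.4] M [-0.057 -0.072  0.003] w 45.7 q [-0.119  0.483  1.811 -0.     0.847  0.451]
```

View pics/c.png

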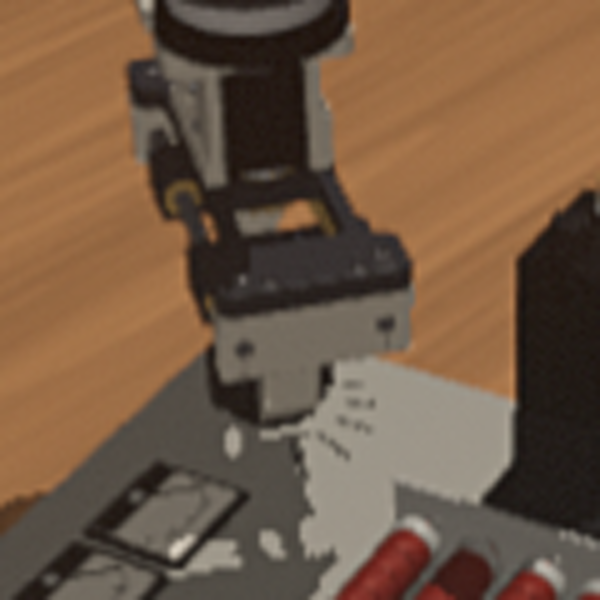

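The fingers straddle the bar: the near finger is at crop (295,385), and the bar shows on both sides of it. Closing now.

```bash
python3 -m inch '[[[0,0,0,0,0,0,1],[0,0,0,0,0,0,1],[0,0,0,0,0,0,1],[0,0,0,0,0,0,1],[0,0,0,0,0,0,1],[0,0,0,0,0,0,1],[0,0,0,0,0,0,1],[0,0,0,0,0,0,1],[0,0,0,0,0,0,1],[0,0,0,0,0,0,1]]]'
python3 -c "
from h import *
st()"
```

```text
time: 6.5
tool_pos: [495.3, 17.5, 66.8]
tcp_rot: [-3.141, -0.002, -0.57]
contact_force: [4.5, -4.0, -3.2]
grip_width: 11.5
t 6.5 p [495.3  17.5  66.8] rpy deg [-1.7998e+02 -1.1000e-01 -3.2650e+01] F [ 4.5 -4.  -3.2] M [-0.571 -0.727  0.023] w 11.5 q [-1.19e-01  4.84e-01  1.81e+00 -1.00e-03  8.46e-01  4.51e-01]
```

```bash
python3 -m inch '[[[0.004,0,0,0,0,0.1,1],[0.004,0,0,0,0,0.2,1],[0.004,0,0,0,0,0.3,1],[0.004,0,0,0,0,0.4,1],[0.004,0,0,0,0,0.5,1],[0.004,0,0,0,0,0.6,1],[0.004,0,0,0,0,0.7,1],[0.004,0,0,0,0,0.8,1],[0.004,0,0,0,0,0.9,1],[0.004,0,0,0,0,0.9,1]]]'
python3 -c "
from h import *
st()"
```

```text
time: 7.75
tool_pos: [495.5, 17.4, 66.8]
tcp_rot: [-3.141, -0.001, -1.276]
contact_force: [1.7, -2.6, -1.0]
grip_width: 11.8
t 7.75 p [495.5  17.4  66.8] rpy deg [-1.7997e+02 -3.0000e-02 -7.3100e+01] F [ 1.7 -2.6 -1. ] M [-0.422 -0.404  0.084] w 11.8 q [-0.119  0.484  1.809 -0.     0.847  1.157]
```

```bash
python3 -m inch '[[[0,0,0,0,0,0.1,1],[0,0,0,0,0,0.2,1],[0,0,0,0,0,0.3,1],[0,0,0,0,0,0.4,1],[0,0,0,0,0,0.48,1],[0,0,0,0,0,0.54,1],[0,0,0,0,0,0.58,1],[0,0,0,0,0,0.61,1],[0,0,0,0,0,0.61,1],[0,0,0,0,0,0.61,1]]]'
python3 - <<'E'
from h import *
p,R=st()
for n in('scene','top'):
    s=bot.capture(n)[:,:,::-1];cv2.imwrite(f'pics/d_{n}.png',s)
s=cv2.imread('pics/d_scene.png');cv2.imwrite('pics/d1.png',cv2.resize(s[175:265,180:280],None,fx=7,fy=6.5,interpolation=2))
t=cv2.imread('pics/d_top.png');cv2.imwrite('pics/d2.png',cv2.resize(t[130:300,280:480],None,fx=4,fy=3.5,interpolation=2))
E
```

```text
time: 9.0
tool_pos: [495.5, 17.3, 66.8]
tcp_rot: [-3.141, -0.0, -1.755]
contact_force: [3.1, -5.5, -1.5]
grip_width: 11.3
t 9.0 p [495.5  17.3  66.8] rpy deg [-1.7996e+02 -3.0000e-02 -1.0053e+02] F [ 3.1 -5.5 -1.5] M [-0.642 -0.428  0.154] w 11.3 q [-1.200e-01  4.840e-01  1.809e+00 -1.000e-03  8.470e-01  1.635e+00]
```

View pics/d1.png

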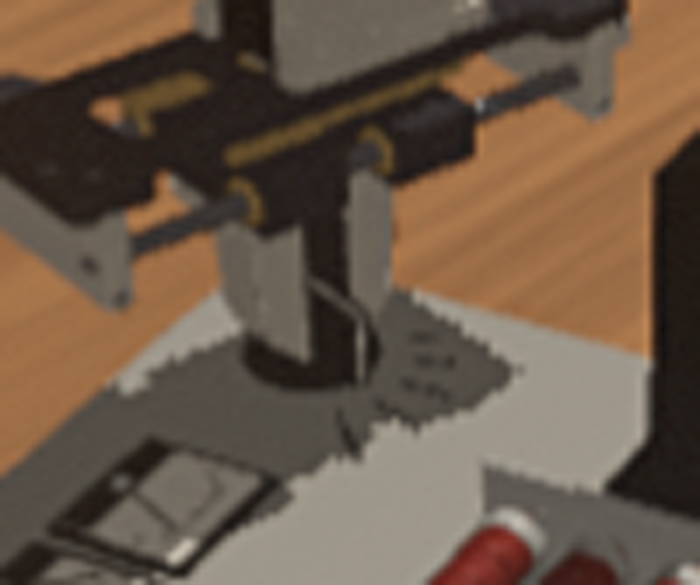

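View pics/d2.png

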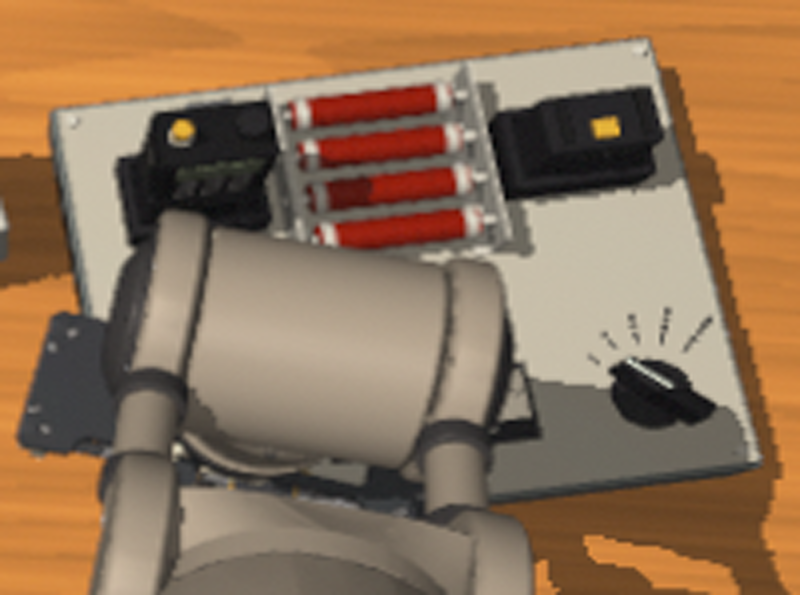

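View pics/d_scene.png

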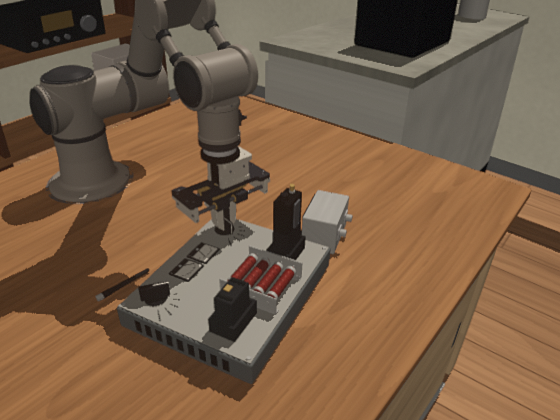

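Run:
```python
from h import *
st()
a=np.radians(12.39);D=np.array([494.6,17.5])
im=cv2.imread('pics/d_scene.png');x0,y0,x1,y1,f=195,205,255,250,12
v=cv2.resize(im[y0:y1,x0:x1],None,fx=f,fy=f,interpolation=2);v=(255*(v/255.)**.6).astype(np.uint8)
for th,col in((.982,(255,0,0)),(1.178,(0,0,255)),(1.374,(0,200,0))):
    b=a+np.pi/4-th;Rb=np.array([[np.cos(b),-np.sin(b)],[np.sin(b),np.cos(b)]])
    pts=[np.r_[D+Rb@p,z] for p in([26,4.25],[26,-4.25]) for z in(62,88.5)]
    q=((proj('scene',pts)-[x0,y0]+.5)*f).astype(int)
    for i,j in((0,1),(2,3),(1,3)):cv2.line(v,tuple(map(int,q[i])),tuple(map(int,q[j])),col,1)
cv2.imwrite('pics/e.png',v)
```

```text
t 9.1 p [495.5  17.3  66.8] rpy deg [-1.7996e+02 -3.0000e-02 -1.0053e+02] F [ 2.6 -4.  -1.7] M [-0.639 -0.433  0.133] w 11.7 q [-1.200e-01  4.840e-01  1.809e+00 -1.000e-03  8.470e-01  1.635e+00]
```

View pics/e.png

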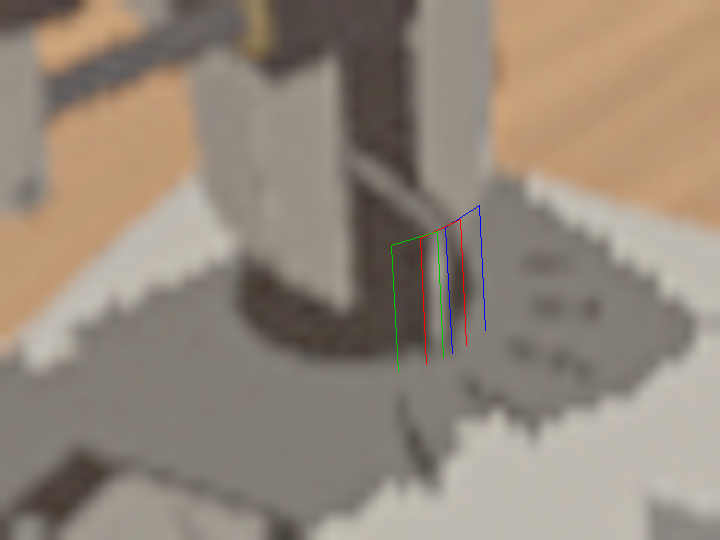

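The white stripe on the bar's tip is at crop x≈436. The model predicts 441 for the third click, 417 for the 3/4 crest and 462 for the 2/3 crest. So the dial is at about 1.2 rad, the third click. I'll hold for one call to check that it stays steady.

```bash
python3 -m inch '[[[0,0,0,0,0,0,1],[0,0,0,0,0,0,1],[0,0,0,0,0,0,1],[0,0,0,0,0,0,1],[0,0,0,0,0,0,1],[0,0,0,0,0,0,1],[0,0,0,0,0,0,1],[0,0,0,0,0,0,1],[0,0,0,0,0,0,1],[0,0,0,0,0,0,1]]]'
python3 - <<'E'
from h import *
st()
a=cv2.imread('pics/d_scene.png').astype(int);b=bot.capture('scene')[:,:,::-1].astype(int)
print('diff in dial crop',abs(a-b)[205:250,195:255].max(), 'bench',abs(a-b)[180:380,90:360].max())
bot.close_job()
E
```

```text
time: 10.35
tool_pos: [495.5, 17.3, 66.8]
tcp_rot: [-3.141, -0.0, -1.754]
contact_force: [1.8, -4.0, -1.5]
grip_width: 11.7
t 10.35 p [495.5  17.3  66.8] rpy deg [-1.7996e+02 -3.0000e-02 -1.0052e+02] F [ 1.8 -4.  -1.5] M [-0.654 -0.51   0.088] w 11.7 q [-1.200e-01  4.840e-01  1.809e+00 -1.000e-03  8.470e-01  1.635e+00]
diff in dial crop 8 bench 9
the job is handed in; nothing more can be done
```

The left load dial is at the third click, with the gripper still holding it against its spring, and the job was handed in at about 10.4 s. The radio stands in the left cradle, so I gripped the bar of the left dial from above and turned it clockwise.

Last checks before handing in:
- **Dial angle:** the tool turned 67.9° (1.185 rad), against 1.178 rad for the third click. The white line on the bar's tip in the scene picture gave about 1.21 rad. Both are well short of the crest to the fourth click at 1.374 rad.
- **Steadiness:** during a 1.25 s hold the tool pose did not change and two scene pictures showed no visible change.
- **Forces:** the wrist torque about the vertical read 0.09 to 0.15 N m over the last readings, in line with the spring. The side force was about 4 to 6 N.
- **Other things on the bench:** in the last pictures the radio, pack, right dial, SWR meter and antenna stub looked undisturbed.

**Weak points:** the arm blocked the top camera's view of the gripped dial, so the picture check of the angle rests on the scene view alone. When I measured the bar's height from two views, the two ends differed: 86 and 93 mm, against the stated 88.5 mm. I used the stated height for the grasp.

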